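# Find the free flap of the distributor box and push it open

### The job

Only one of the four steel flaps on the grey distributor box is free; the other three are blocked from below. With closed fingertips press the front part of each flap in turn, without forcing it, until you find the one that rocks, then push that flap's front edge down until it stands open at about 45 degrees, and leave it open. Do not grasp or lift anything, and leave the hardware lying on the box and the things beside it where they are.

Things in the scene. Friction and masses are not known exactly. Their poses are not given: they have to be found in the camera images.
- box: Grey sheet-metal box fixed to the bench, 170 (x) x 392 (y) x 80 mm high, origin under its centre; x away from the robot, y to the left, turned by up to 0.3 rad. Its flat top has four identical steel flaps in a row along y, 92 mm apart; behind them (+x) a plain 60 mm strip with a nut, a bearing and a bolt on it. Below the free flap a finger has 55 mm of room under the box top.
- press_a (a point): Press point of flap_a, the leftmost (+y end) of the four flaps. The flap is a flat steel plate 90 (x) x 76 (y) x 4 mm, flush with the box top, 2.5 mm gap all round. This point lies on the plate's top face, on its middle line, 17 mm from its front (-x) edge; x points to the back of the box, z is up out of the plate. The flap turns about a pivot line along y that lies 48 mm behind this point (+x), marked by two small dark screw heads; its back edge is 25 mm beyond the pivot.
- flap_a (a joint): Tilt of flap_a in rad: 0 closed and flush, grows as the front edge sinks into the box and the back edge rises, stop at 0.9. It stays where it is left; a free flap needs about 3 N at its press point to turn it. Three of the four flaps (which ones changes) are blocked from below and give only about 0.03 rad however hard they are pressed; the remaining one turns freely.
- press_b (a point): Press point of flap_b, the second from the left of the four flaps. The flap is a flat steel plate 90 (x) x 76 (y) x 4 mm, flush with the box top, 2.5 mm gap all round. This point lies on the plate's top face, on its middle line, 17 mm from its front (-x) edge; x points to the back of the box, z is up out of the plate. The flap turns about a pivot line along y that lies 48 mm behind this point (+x), marked by two small dark screw heads; its back edge is 25 mm beyond the pivot.
- flap_b (a joint): Tilt of flap_b in rad: 0 closed and flush, grows as the front edge sinks into the box and the back edge rises, stop at 0.9. It stays where it is left; a free flap needs about 3 N at its press point to turn it. Three of the four flaps (which ones changes) are blocked from below and give only about 0.03 rad however hard they are pressed; the remaining one turns freely.
- press_c (a point): Press point of flap_c, the third from the left of the four flaps. The flap is a flat steel plate 90 (x) x 76 (y) x 4 mm, flush with the box top, 2.5 mm gap all round. This point lies on the plate's top face, on its middle line, 17 mm from its front (-x) edge; x points to the back of the box, z is up out of the plate. The flap turns about a pivot line along y that lies 48 mm behind this point (+x), marked by two small dark screw heads; its back edge is 25 mm beyond the pivot.
- flap_c (a joint): Tilt of flap_c in rad: 0 closed and flush, grows as the front edge sinks into the box and the back edge rises, stop at 0.9. It stays where it is left; a free flap needs about 3 N at its press point to turn it. Three of the four flaps (which ones changes) are blocked from below and give only about 0.03 rad however hard they are pressed; the remaining one turns freely.
- press_d (a point): Press point of flap_d, the rightmost (-y end) of the four flaps. The flap is a flat steel plate 90 (x) x 76 (y) x 4 mm, flush with the box top, 2.5 mm gap all round. This point lies on the plate's top face, on its middle line, 17 mm from its front (-x) edge; x points to the back of the box, z is up out of the plate. The flap turns about a pivot line along y that lies 48 mm behind this point (+x), marked by two small dark screw heads; its back edge is 25 mm beyond the pivot.
- flap_d (a joint): Tilt of flap_d in rad: 0 closed and flush, grows as the front edge sinks into the box and the back edge rises, stop at 0.9. It stays where it is left; a free flap needs about 3 N at its press point to turn it. Three of the four flaps (which ones changes) are blocked from below and give only about 0.03 rad however hard they are pressed; the remaining one turns freely.
- nut: Steel hex nut 36 x 41 x 19 mm lying on the back strip of the box; origin under its centre. To be left alone.
- bearing: Ball bearing, 47 mm across, 14 mm high, lying on the back strip of the box; origin under its centre. To be left alone.
- bolt: Bolt 79 mm long, 22 mm across, lying along the back strip of the box; origin under its middle. To be left alone.
- tape_measure: Yellow tape measure 34 x 78 x 60 mm standing on the bench to the right of the box; origin under its centre. To be left alone.
- wood_block: Wooden block 45 x 90 x 38 mm on the bench at the right; origin under its centre. To be left alone.
- can_sm: Small metal can 84 mm across, 91 mm high, at the right; origin under its centre. To be left alone.
- can_mid: Narrow metal can 73 mm across, 120 mm high, at the right; origin under its centre. To be left alone.

How it is judged:
On the way:
1. the free flap rocks under the fingertips: tilted a little (0.06 rad or more) while pressed by the fingers (((value of joint flap_a above 0.06 rad and contact force between the fingers and flap_a above 0.3 N) or (value of joint flap_b above 0.06 rad and contact force between the fingers and flap_b above 0.3 N) or (value of joint flap_c above 0.06 rad and contact force between the fingers and flap_c above 0.3 N) or (value of joint flap_d above 0.06 rad and contact force between the fingers and flap_d above 0.3 N))), for 0.05 s.
At the end, for the whole second after the job is handed in: The free flap is tilted by more than 0.6 rad (34 degrees) and at rest, the other three are closed (under 0.08 rad), and every bystander is within 30 mm of where it was (((value of joint flap_a above 0.6 rad and velocity of joint flap_a below 0.05 rad/s and value of joint each of flap_b, flap_c, flap_d below 0.08 rad) or (value of joint flap_b above 0.6 rad and velocity of joint flap_b below 0.05 rad/s and value of joint each of flap_a, flap_c, flap_d below 0.08 rad) or (value of joint flap_c above 0.6 rad and velocity of joint flap_c below 0.05 rad/s and value of joint each of flap_a, flap_b, flap_d below 0.08 rad) or (value of joint flap_d above 0.6 rad and velocity of joint flap_d below 0.05 rad/s and value of joint each of flap_a, flap_b, flap_c below 0.08 rad)) and distance of each of nut, bearing, bolt, tape_measure, wood_block, can_sm, can_mid from where it was at the start of the episode below 0.03 m); the robot touches nothing.
It fails at once if the nut, bearing or bolt on the box, or a thing beside it, is lifted, carried or pushed more than 30 mm from its place (distance of any of nut, bearing, bolt, tape_measure, wood_block, can_sm, can_mid from where it was at the start of the episode above 0.03 m).
It fails at once if a flap is forced (pressed with more than 60 N) (contact force between the arm and flap_a above 60 N or contact force between the arm and flap_b above 60 N or contact force between the arm and flap_c above 60 N or contact force between the arm and flap_d above 60 N).
It also fails if it takes over 45 s, if anything falls off the work surface, if the arm or the gripper's body presses on something with over 40 N, if the wrist force passes 120 N, or if a joint passes its speed limit or range.

### The arm

A 7-joint arm with a two-finger parallel gripper is mounted at the origin on a cart in front of the work surface, level with it; the furniture and walls round the work are solid. World frame = base frame: x ahead of the robot, y to its left, z up, the work surface at z = 0. Lengths are in m, angles in rad, forces in N, time in s.
With the tool pointing down it reaches from about 0.425 to 0.925 m from the base axis. Payload 6.8 kg.
Tool frame: the origin (TCP) lies midway between the tips of the shut fingers; the grasp point (between the pads) lies 19 mm behind it; z points along the fingers, x is the direction in which the jaws open and shut, and the axes are right-handed (so a half turn about z gives the same grasp; the last joint's range is limited). The gripper opens to 85 mm and grips with 20 to 120 N. Pads are 22 mm wide; open, the fingers measure 114 mm over their backs; the gripper's body (76 mm by 85 mm) begins 54 mm behind the grasp point. The pads swing forward as they close: fully open they stand 13 mm farther back than shut.
Start: joints at [1.077, 0.477, 0.022, 1.555, -0.011, 1.109, -0.083], TCP at [0.254, -0.625, 0.231] pointing down, gripper open.
Joint ranges: [-2.96, 2.96], [-0.34, 2.1], [-1.41, 1.46], [0.24, 2.44], [-1.37, 4.51], [0.17, 1.92], [-2.96, 2.96]. Speed limits (rad/s): [2.39, 2.39, 3.14, 3.14, 3.14, 3.14, 3.14].

### API

Orientations are given as a unit quaternion [w, x, y, z].
In Python, from station import * gives the robot as it stands.
- The arm moves only by the shell command python3 -m handwheel 'ROWS' [FORCE]. ROWS is JSON, a list of rows, each an object of numbers: "grip": the finger opening in cm, from 0 to 8.54; "tx", "ty", "tz": the shift along the tool's x, y, z in cm; "yaw": the turn about the tool's z in degrees. In form: [{"grip": .., "tx": .., "ty": .., "tz": .., "yaw": ..}, ...]. A call has 1 to 5 rows; each row shifts and turns the commanded pose from where the row before left it, along the tool's axes as they then stand; what a row does not reach is not made up. A row lasts 1/10 s, in which the tool goes at most 50 mm and 8.59 degrees, less where a joint would pass 70% of its speed; a pose out of reach is approached as far as the arm can. A call is refused whole if a number of a shift passes 5 or a number of a turn 8.59, either way. A call with a gripper value outside its range is refused whole. The fingers move at their own pace and stop on an object; FORCE is the grip in N (left out, the last holds). Time passes only in rows, so rows that do not move let the fingers close. It gives the time, the measured TCP pose, the force and the opening at its end, in the units of the state.
- get_obs(): the state, without advancing time (a new reading comes with each control period).
- read_camera(name): name is "scene" or "top" or "wrist"; returns a dict with "image" (420x560x3 uint8, blue, green, red), "intrinsics" (3x3 intrinsics, pixels), "position" and "attitude" of the camera in the world; the wrist camera has in their place "hand_eye" (4x4, takes a point from camera to tool coordinates, whose origin is the TCP and whose axes are the tool frame's). Camera axes: x right, y down, z forward; pixel columns grow to the right and rows downward; lengths in m; the calibration is good to about 2 mm. A picture is of the moment at which its call begins: read the wrist's pose just before it. There is no depth.
- hand_in(): hands the job in, once; it reports no verdict.
The state is a dict: "t": time; "q": joint angles; "joint_vel": joint speeds; "joint_torque": joint torques, N m; "eef_pos": TCP position; "tool_rot": TCP orientation; "contact_force": force on the tool from outside, world axes, zero at the start; "torque": the same for the moment, N m; "gripper_width": opening from 0.0 (shut) to 1.0 (fully open).
Only numpy, scipy, OpenCV 4.12 (cv2) and the standard library are available. Lean on these libraries where they do the work, as an engineer would, in place of code of your own. Each camera call takes 0.05 s, during which the arm holds its last target. There are 200 camera calls.

## Working session

There is one attempt and no reset: what is moved stays moved. The work goes in short steps, Python scripts to look and compute and a shell command to move; the robot and the scene stay as the last step left them, time stands still between calls to the robot, and variables do not carry over. Pictures are saved under pics/ and viewed, about 8 in all and at most 12, crops included, and the job is handed in when it is done.

```bash
mkdir -p pics
python3 - <<'E'
from station import *
import cv2
o=get_obs(); print({k:o[k] for k in('t','eef_pos','tool_rot','contact_force','gripper_width')})
for n in('top','scene'):
    c=read_camera(n); cv2.imwrite(f'pics/{n}0.png',c['image']); print(n,c['intrinsics'],c['position'],c['attitude'])
E
```

```text
{'t': 0.0, 'eef_pos': array([ 0.25378902, -0.62483386,  0.23033542]), 'tool_rot': array([-4.52727449e-04,  8.29562654e-01, -5.58412926e-01, -7.76435963e-04]), 'contact_force': array([-0.22451288,  0.06687301,  0.36778011]), 'gripper_width': 1.0011851414494117}
top [[461.02286074   0.         284.15269536]
 [  0.         461.02286074 211.64732042]
 [  0.           0.           1.        ]] [ 0.28623631 -0.2065714   1.47518677] [-0.06388591  0.71248604 -0.69571332  0.06530865]
scene [[485.90921078   0.         286.52188016]
 [  0.         485.90921078 205.05406847]
 [  0.           0.           1.        ]] [-0.20312585  0.6889753   0.81991769] [ 0.17272701 -0.29645977  0.82706855 -0.44523544]
```

View pics/top0.png

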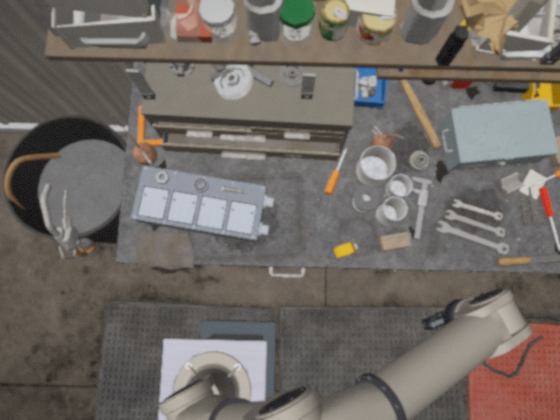

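The top view shows the box at about (135–265, 168–240) with four light flaps at (152,200), (182,206), (212,212) and (241,218). The hardware lies on the strip behind them. Next I measure the flaps on the plane z = 0.08.

```bash
cat > h.py <<'E'
import numpy as np, cv2
from scipy.spatial.transform import Rotation as R
from station import *
def rot(q): return R.from_quat(np.r_[q[1:],q[0]]).as_matrix()
def ray(c,uv,z,P=None,M=None):
    P=np.array(c['position']) if P is None else P; M=rot(c['attitude']) if M is None else M
    d=M@np.linalg.inv(c['intrinsics'])@np.r_[uv,1]; return P+d*(z-P[2])/d[2]
def proj(c,p):
    v=np.array(c['intrinsics'])@rot(c['attitude']).T@(p-np.array(c['position'])); return v[:2]/v[2]
E
python3 - <<'E'
from h import *
c=read_camera('top'); im=c['image']; g=cv2.cvtColor(im,cv2.COLOR_BGR2GRAY)
sub=np.zeros_like(g); sub[160:245,125:275]=g[160:245,125:275]
for th in (150,170,185,200):
    cs,_=cv2.findContours((sub>th).astype(np.uint8),cv2.RETR_EXTERNAL,cv2.CHAIN_APPROX_NONE)
    print(th)
    for k in cs:
        if cv2.contourArea(k)>300:
            r=cv2.minAreaRect(k); b=np.array([ray(c,p,.08)[:2] for p in cv2.boxPoints(r)])
            print(np.round(r[0],1),cv2.contourArea(k),b.mean(0).round(4),np.linalg.norm(b-np.roll(b,1,0),axis=1).round(3),(b-np.roll(b,1,0))[:2].round(3).tolist())
z=cv2.resize(im[155:255,120:280],None,fx=5,fy=5,interpolation=cv2.INTER_CUBIC); cv2.imwrite('pics/crop.png',z)
E
```

```text
150
[203.3 202.7] 5211.0 [0.5675 0.0445] [0.419 0.168 0.428 0.166] [[0.061, 0.414], [0.167, -0.014]]
[153.5 177. ] 325.0 [0.6445 0.2034] [0.064 0.084 0.064 0.084] [[0.064, 0.005], [0.002, -0.084]]
170
[241.1 217.1] 649.0 [ 0.5243 -0.0745] [0.076 0.089 0.077 0.089] [[0.012, 0.075], [0.088, -0.012]]
[211.6 212.3] 640.0 [0.5374 0.0165] [0.076 0.089 0.076 0.088] [[0.011, 0.075], [0.088, -0.01]]
[182.4 207.1] 626.5 [0.5514 0.1074] [0.075 0.089 0.076 0.089] [[0.013, 0.074], [0.089, -0.011]]
[153.3 202.3] 624.5 [0.5643 0.1981] [0.075 0.091 0.076 0.091] [[0.015, 0.073], [0.09, -0.012]]
185
[240.9 217.2] 544.5 [ 0.5242 -0.074 ] [0.07  0.083 0.071 0.083] [[0.011, 0.069], [0.083, -0.011]]
[211.4 212.5] 544.5 [0.5366 0.0171] [0.07  0.085 0.071 0.085] [[0.011, 0.069], [0.084, -0.011]]
[182.2 207.1] 532.5 [0.5512 0.108 ] [0.07  0.084 0.071 0.084] [[0.012, 0.069], [0.083, -0.011]]
[152.9 202.3] 528.5 [0.5641 0.1991] [0.069 0.086 0.07  0.086] [[0.013, 0.068], [0.085, -0.012]]
200
```

View pics/crop.png

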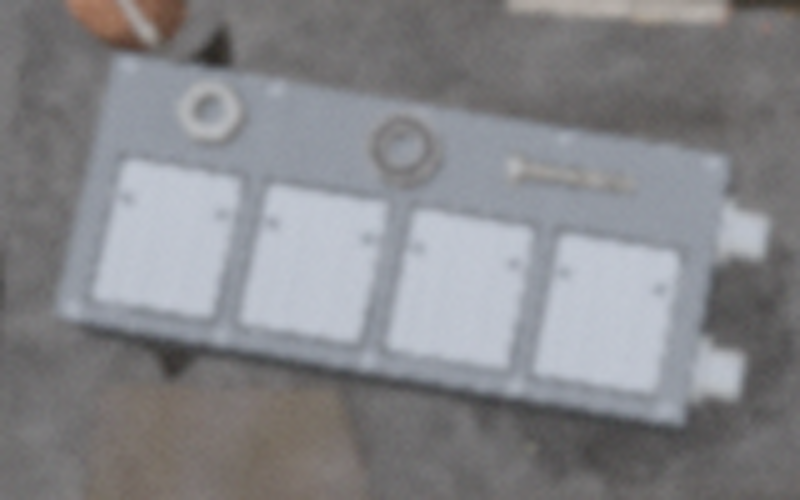

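View pics/scene0.png

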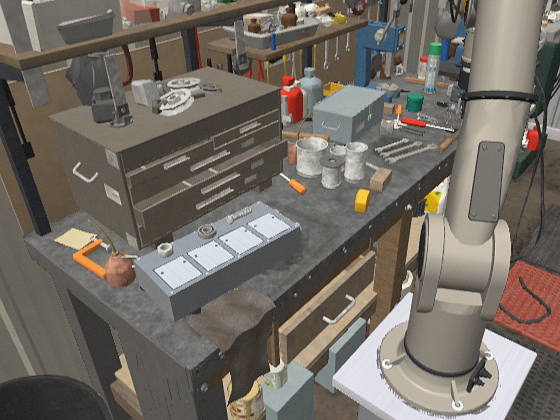

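The sizes fit: plates are 76 x 90 mm and 92 mm apart, and the box yaw is about -0.146 rad. The box front faces the robot, and the nut, bearing and bolt are on the far strip. I'll turn the tool so its x axis lies along box -y, with the fingers shut.

```bash
cat >> h.py <<'E'
PR=dict(a=(.5366,.2022),b=(.5237,.1115),c=(.5097,.0206),d=(.4966,-.0704))
def rep(k,off=(0,0)):
    o=get_obs();M=rot(o['tool_rot']);t=np.r_[PR[k],.08]
    print('t',round(o['t'],2),'pos',o['eef_pos'].round(4),'F',np.round(o['contact_force'],1),'grip',round(o['gripper_width'],3))
    print('cm to',k,'press:',(M.T@(t-o['eef_pos'])*100).round(2),'yaw err deg',round(np.degrees(np.arctan2(M[1,0],M[0,0])+1.5708+.146),2))
E
python3 -m handwheel '[{"grip":0,"yaw":7.6},{"grip":0,"yaw":7.6},{"grip":0,"yaw":7.6},{"grip":0,"yaw":7.6}]' 40
python3 -m handwheel '[{"tx":-4.5,"ty":-1.2},{"tx":-4.5,"ty":-1.2},{"tx":-4.5,"ty":-1.2},{"tx":-4.5,"ty":-1.2},{"tx":-4.5,"ty":-1.2}]'
python3 -c "from h import *;rep('d')"
```

```text
t 0.15 pos [ 0.2538 -0.6249  0.2305] F [-0.3 -0.1 -0.1] grip 0.999
cm to d press: [-42.22 -43.37  15.11] yaw err deg 30.47invalid input
invalid input
```

```bash
python3 -m handwheel '[{"grip":0,"tx":0,"ty":0,"tz":0,"yaw":7.6},{"grip":0,"tx":0,"ty":0,"tz":0,"yaw":7.6},{"grip":0,"tx":0,"ty":0,"tz":0,"yaw":7.6},{"grip":0,"tx":0,"ty":0,"tz":0,"yaw":7.6}]' 40 && python3 -m handwheel '[{"grip":0,"tx":-4.5,"ty":-1.2,"tz":0,"yaw":0},{"grip":0,"tx":-4.5,"ty":-1.2,"tz":0,"yaw":0},{"grip":0,"tx":-4.5,"ty":-1.2,"tz":0,"yaw":0},{"grip":0,"tx":-4.5,"ty":-1.2,"tz":0,"yaw":0},{"grip":0,"tx":-4.5,"ty":-1.2,"tz":0,"yaw":0}]'
python3 -c "from h import *;rep('d')"
```

```text
t: 0.55
eef_pos: [0.2539, -0.6251, 0.2309]
tool_rot: [0.0, -0.652, 0.758, 0.0]
contact_force: [0.4, 0.0, -0.2]
gripper_width: 0.332
t: 1.05
eef_pos: [0.3462, -0.4095, 0.2311]
tool_rot: [-0.0, -0.654, 0.756, 0.0]
contact_force: [0.4, 0.1, 0.0]
gripper_width: -0.006
t 1.05 pos [ 0.3462 -0.4095  0.2311] F [0.4 0.1 0. ] grip -0.006
cm to d press: [-35.72  -9.99  15.12] yaw err deg 0.07
```

```bash
python3 -m handwheel '[{"grip":0,"tx":-4.5,"ty":-1.25,"tz":0,"yaw":0},{"grip":0,"tx":-4.5,"ty":-1.25,"tz":0,"yaw":0},{"grip":0,"tx":-4.5,"ty":-1.25,"tz":0,"yaw":0},{"grip":0,"tx":-4.5,"ty":-1.25,"tz":0,"yaw":0},{"grip":0,"tx":-4.5,"ty":-1.25,"tz":1,"yaw":0}]' >/dev/null
python3 -m handwheel '[{"grip":0,"tx":-4.4,"ty":-1.25,"tz":1,"yaw":0},{"grip":0,"tx":-4.4,"ty":-1.25,"tz":1,"yaw":0},{"grip":0,"tx":-4.4,"ty":-1.25,"tz":1,"yaw":0},{"grip":0,"tx":0,"ty":0,"tz":1,"yaw":0},{"grip":0,"tx":0,"ty":0,"tz":0,"yaw":0}]' >/dev/null
python3 - <<'E'
from h import *
rep('d'); o=get_obs(); c=read_camera('wrist'); cv2.imwrite('pics/w1.png',c['image']); print(c['intrinsics'],c['hand_eye'])
E
```

```text
t 2.05 pos [ 0.4954 -0.0714  0.1799] F [-0.3 -0.2  0.2] grip 0.001
cm to d press: [-0.12 -0.13  9.99] yaw err deg 0.24
[[377.53315726   0.         280.60143574]
 [  0.         377.53315726 208.73358442]
 [  0.           0.           1.        ]] [[ 9.99997895e-01  2.04879657e-03  1.10067610e-04  1.83566694e-05]
 [-1.97768821e-03  9.48229184e-01  3.17580705e-01 -8.12137835e-02]
 [ 5.46288938e-04 -3.17580254e-01  9.48231240e-01 -1.41575484e-01]
 [ 0.00000000e+00  0.00000000e+00  0.00000000e+00  1.00000000e+00]]
```

View pics/w1.png

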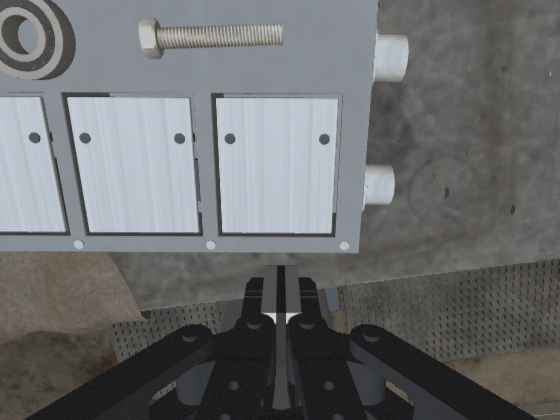

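The wrist view shows flap d with screws at (230,139) and (324,139) and its front edge at row 233. The fingers are shut. I'll check the press point against these.

```bash
python3 - <<'E'
from h import *
o=get_obs(); c=read_camera('wrist'); T=np.array(c['hand_eye']); M=rot(o['tool_rot'])
ex=np.array([.9894,-.1455]); ey=np.array([.1455,.9894])
for uv in((230,139),(324,139),(222,234),(333,234),(338,98),(217,98)):
    p=ray(c,uv,.08,o['eef_pos']+M@T[:3,3],M@T[:3,:3]); d=p[:2]-PR['d']; print(uv,p.round(4),'box-frame mm from press_d',(d@ex*1e3).round(1),(d@ey*1e3).round(1))
E
python3 -m handwheel '[{"grip":0,"tx":-0.1,"ty":-0.1,"tz":3,"yaw":0},{"grip":0,"tx":0,"ty":0,"tz":3,"yaw":0},{"grip":0,"tx":0,"ty":0,"tz":2.5,"yaw":0},{"grip":0,"tx":0,"ty":0,"tz":0.8,"yaw":0},{"grip":0,"tx":0,"ty":0,"tz":0.2,"yaw":0}]'
```

```text
(230, 139) [ 0.5463 -0.0478  0.08  ] box-frame mm from press_d 45.9 29.6
(324, 139) [ 0.5378 -0.1071  0.08  ] box-frame mm from press_d 46.1 -30.3
(222, 234) [ 0.4828 -0.0303  0.08  ] box-frame mm from press_d -19.5 37.7
(333, 234) [ 0.4719 -0.1063  0.08  ] box-frame mm from press_d -19.2 -39.1
(338, 98) [ 0.5615 -0.1182  0.08  ] box-frame mm from press_d 71.2 -37.9
(217, 98) [ 0.5721 -0.0445  0.08  ] box-frame mm from press_d 70.9 36.6
t: 2.65
eef_pos: [0.4969, -0.073, 0.0861]
tool_rot: [-0.001, -0.653, 0.757, 0.0]
contact_force: [-0.3, -0.3, 0.6]
gripper_width: -0.003
```

The wrist view and the top view agree to about 2 mm. I'll press flap d gently in small steps.

```bash
for i in 1; do python3 -m handwheel '[{"grip":0,"tx":0,"ty":0,"tz":0.3,"yaw":0},{"grip":0,"tx":0,"ty":0,"tz":0.2,"yaw":0},{"grip":0,"tx":0,"ty":0,"tz":0,"yaw":0}]'; done; python3 -m handwheel '[{"grip":0,"tx":0,"ty":0,"tz":0.2,"yaw":0},{"grip":0,"tx":0,"ty":0,"tz":0,"yaw":0}]'
```

```text
t: 2.95
eef_pos: [0.4979, -0.0719, 0.082]
tool_rot: [0.0, -0.654, 0.756, -0.0]
contact_force: [-0.7, 0.2, -0.2]
gripper_width: -0.004
t: 3.15
eef_pos: [0.4981, -0.0718, 0.0797]
tool_rot: [0.0, -0.654, 0.756, -0.001]
contact_force: [0.5, -0.1, 1.7]
gripper_width: -0.002
```

```bash
python3 -m handwheel '[{"grip":0,"tx":0,"ty":0,"tz":0.2,"yaw":0},{"grip":0,"tx":0,"ty":0,"tz":0,"yaw":0}]'; python3 -m handwheel '[{"grip":0,"tx":0,"ty":0,"tz":0.15,"yaw":0},{"grip":0,"tx":0,"ty":0,"tz":0,"yaw":0}]'
```

```text
t: 3.35
eef_pos: [0.4981, -0.0718, 0.0789]
tool_rot: [0.0, -0.654, 0.756, -0.001]
contact_force: [-4.6, -0.0, 17.7]
gripper_width: -0.002
t: 3.55
eef_pos: [0.4981, -0.0718, 0.0788]
tool_rot: [0.0, -0.654, 0.756, -0.001]
contact_force: [-11.0, 0.4, 34.4]
gripper_width: -0.0
```

d is blocked: the force rose to 34 N with only about 1 mm of give. I'll lift and go to c.

```bash
python3 -m handwheel '[{"grip":0,"tx":0,"ty":0,"tz":-2,"yaw":0},{"grip":0,"tx":-4.6,"ty":0.1,"tz":0,"yaw":0},{"grip":0,"tx":-4.6,"ty":0.1,"tz":0,"yaw":0},{"grip":0,"tx":0,"ty":0,"tz":0,"yaw":0}]' ; python3 -c "from h import *;rep('c')"
```

```text
t: 3.95
eef_pos: [0.5097, 0.0272, 0.0964]
tool_rot: [0.002, -0.658, 0.753, 0.001]
contact_force: [0.5, -0.0, -0.8]
gripper_width: -0.001
t 3.95 pos [0.5097 0.0272 0.0964] F [ 0.5 -0.  -0.8] grip -0.001
cm to c press: [ 0.66 -0.09  1.64] yaw err deg 0.61
```

```bash
python3 -m handwheel '[{"grip":0,"tx":0.3,"ty":0,"tz":1.0,"yaw":0},{"grip":0,"tx":0,"ty":0,"tz":0.4,"yaw":0},{"grip":0,"tx":0,"ty":0,"tz":0,"yaw":0}]' ; python3 -m handwheel '[{"grip":0,"tx":0,"ty":0,"tz":0.25,"yaw":0},{"grip":0,"tx":0,"ty":0,"tz":0,"yaw":0}]';python3 -c "from h import *;rep('c')"
```

```text
t: 4.25
eef_pos: [0.5073, 0.0148, 0.0806]
tool_rot: [-0.001, -0.653, 0.757, 0.0]
contact_force: [0.2, -0.4, 0.4]
gripper_width: -0.002
t: 4.45
eef_pos: [0.5081, 0.0156, 0.079]
tool_rot: [-0.0, -0.653, 0.757, 0.0]
contact_force: [1.5, 0.5, 0.4]
gripper_width: -0.001
t 4.45 pos [0.5081 0.0156 0.079 ] F [1.5 0.5 0.4] grip -0.001
cm to c press: [-0.52 -0.09 -0.1 ] yaw err deg -0.02
```

```bash
python3 -m handwheel '[{"grip":0,"tx":0,"ty":0,"tz":0.2,"yaw":0},{"grip":0,"tx":0,"ty":0,"tz":0,"yaw":0}]' ; python3 -m handwheel '[{"grip":0,"tx":0,"ty":0,"tz":0.15,"yaw":0},{"grip":0,"tx":0,"ty":0,"tz":0,"yaw":0}]'
```

```text
t: 4.65
eef_pos: [0.5084, 0.0162, 0.0773]
tool_rot: [0.0, -0.654, 0.757, -0.0]
contact_force: [-0.0, -1.0, 0.4]
gripper_width: 0.002
t: 4.85
eef_pos: [0.5085, 0.0165, 0.0758]
tool_rot: [0.0, -0.654, 0.756, -0.0]
contact_force: [0.5, -0.9, 1.6]
gripper_width: -0.001
```

```bash
python3 -m handwheel '[{"grip":0,"tx":0,"ty":0,"tz":0.2,"yaw":0},{"grip":0,"tx":0,"ty":0,"tz":0,"yaw":0}]' ; python3 -m handwheel '[{"grip":0,"tx":0,"ty":0,"tz":0.2,"yaw":0},{"grip":0,"tx":0,"ty":0,"tz":0.2,"yaw":0},{"grip":0,"tx":0,"ty":0,"tz":0,"yaw":0}]'
```

```text
t: 5.05
eef_pos: [0.5086, 0.0167, 0.0738]
tool_rot: [0.0, -0.654, 0.756, -0.0]
contact_force: [-0.2, -0.8, 2.2]
gripper_width: 0.0
t: 5.35
eef_pos: [0.5084, 0.017, 0.0696]
tool_rot: [0.0, -0.654, 0.756, 0.0]
contact_force: [0.6, 0.0, 0.5]
gripper_width: 0.001
```

c gives way at about 2 N, with the tip already 10 mm below the top, so c is the free flap. I'll push it on down.

```bash
python3 -m handwheel '[{"grip":0,"tx":0,"ty":0,"tz":0.5,"yaw":0},{"grip":0,"tx":0,"ty":0,"tz":0.5,"yaw":0},{"grip":0,"tx":0,"ty":0,"tz":0.3,"yaw":0},{"grip":0,"tx":0,"ty":0,"tz":0,"yaw":0}]' ; python3 -m handwheel '[{"grip":0,"tx":0,"ty":0,"tz":0.3,"yaw":0},{"grip":0,"tx":0,"ty":0,"tz":0.3,"yaw":0},{"grip":0,"tx":0,"ty":0,"tz":0.3,"yaw":0},{"grip":0,"tx":0,"ty":0,"tz":0,"yaw":0}]'
```

```text
t: 5.75
eef_pos: [0.5072, 0.0167, 0.0559]
tool_rot: [-0.001, -0.654, 0.756, 0.001]
contact_force: [-0.5, 0.3, -0.3]
gripper_width: -0.002
t: 6.15
eef_pos: [0.5077, 0.0166, 0.0472]
tool_rot: [-0.001, -0.654, 0.756, 0.0]
contact_force: [0.2, -0.5, 0.3]
gripper_width: -0.004
```

```bash
python3 -m handwheel '[{"grip":0,"tx":0,"ty":0,"tz":0.3,"yaw":0},{"grip":0,"tx":0,"ty":0,"tz":0.3,"yaw":0}]' ; python3 -m handwheel '[{"grip":0,"tx":0,"ty":0,"tz":0.15,"yaw":0},{"grip":0,"tx":0,"ty":0,"tz":0,"yaw":0}]'
python3 - <<'E'
from h import *
c=read_camera('wrist'); cv2.imwrite('pics/w2.png',c['image'])
E
```

```text
t: 6.35
eef_pos: [0.5084, 0.0166, 0.0417]
tool_rot: [0.0, -0.654, 0.756, -0.0]
contact_force: [-0.8, 0.0, 3.0]
gripper_width: -0.004
t: 6.55
eef_pos: [0.508, 0.0166, 0.0399]
tool_rot: [-0.0, -0.654, 0.756, 0.0]
contact_force: [0.8, 0.9, 0.4]
gripper_width: -0.0
```

View pics/w2.png

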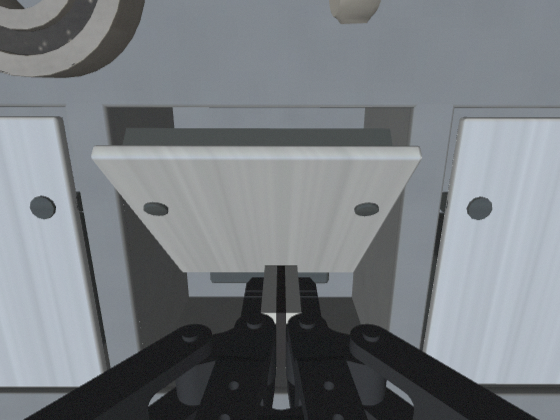

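Flap c stands well open, with its raised back edge at rows 147–160 and the front edge at row 272, and its neighbours are flush. A rough estimate gives 0.6–0.7 rad, so I'll push a little more for margin.

```bash
python3 -m handwheel '[{"grip":0,"tx":0,"ty":0,"tz":0.25,"yaw":0},{"grip":0,"tx":0,"ty":0,"tz":0,"yaw":0}]' ; python3 -m handwheel '[{"grip":0,"tx":0,"ty":0,"tz":0.25,"yaw":0},{"grip":0,"tx":0,"ty":0,"tz":0,"yaw":0}]'
```

```text
t: 6.8
eef_pos: [0.5082, 0.0166, 0.0376]
tool_rot: [-0.0, -0.654, 0.756, 0.0]
contact_force: [-0.6, -0.3, -0.4]
gripper_width: 0.001
t: 7.0
eef_pos: [0.5081, 0.0166, 0.035]
tool_rot: [-0.0, -0.654, 0.756, 0.0]
contact_force: [0.0, -0.4, -0.2]
gripper_width: -0.001
```

Now I go straight up and then look.

```bash
python3 -m handwheel '[{"grip":0,"tx":0,"ty":0,"tz":-2,"yaw":0},{"grip":0,"tx":0,"ty":0,"tz":-3,"yaw":0},{"grip":0,"tx":0,"ty":0,"tz":-5,"yaw":0},{"grip":0,"tx":0,"ty":0,"tz":-5,"yaw":0},{"grip":0,"tx":0,"ty":0,"tz":0,"yaw":0}]'; python3 -m handwheel '[{"grip":0,"tx":0,"ty":0,"tz":0,"yaw":0},{"grip":0,"tx":0,"ty":0,"tz":0,"yaw":0}]'
python3 - <<'E'
from h import *
print(get_obs()['eef_pos'])
c=read_camera('wrist'); cv2.imwrite('pics/w3.png',c['image'])
E
```

```text
t: 7.5
eef_pos: [0.5125, 0.0172, 0.1918]
tool_rot: [0.005, -0.654, 0.756, -0.003]
contact_force: [1.3, -0.5, 0.1]
gripper_width: -0.003
t: 7.7
eef_pos: [0.5074, 0.0164, 0.1843]
tool_rot: [-0.001, -0.654, 0.756, 0.001]
contact_force: [-0.1, -0.6, -1.2]
gripper_width: 0.002
[0.50736506 0.01643213 0.18425607]
```

View pics/w3.png

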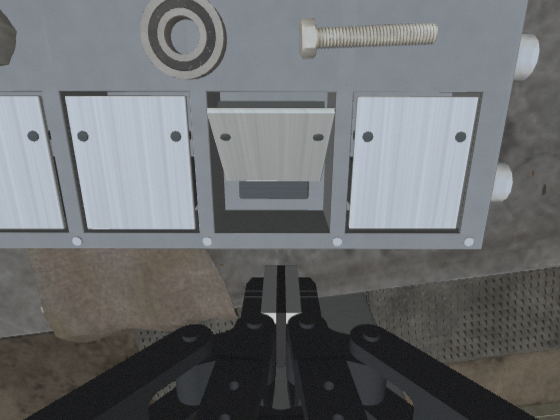

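Flap c stays open after the fingers leave, with its back edge at row ~113 and its front edge at row ~181. The bearing and bolt are in place. I'll compute the tilt from these edges and check the bystanders in the top view.

Run:
```python
from h import *
from scipy.optimize import brentq
o=get_obs(); c=read_camera('wrist'); T=np.array(c['hand_eye']); M=rot(o['tool_rot'])
P=o['eef_pos']+M@T[:3,3]; A=M@T[:3,:3]; ex=np.array([.9894,-.1455]); pc=np.array(PR['c'])+ex*.046
for uv,s in(((271,181),-.065),((271,113),.025)):
    f=lambda th:(ray(c,uv,.08+(-s)*-np.sin(th),P,A)[:2]-pc)@ex-s*np.cos(th)
    g=np.linspace(.1,1.2,12); v=[f(x) for x in g]; print(uv,[round(brentq(f,a,b),2) for a,b,x,y in zip(g,g[1:],v,v[1:]) if x*y<0],np.round(np.array(v)*1e3,1))
a=cv2.imread('pics/top0.png'); b=read_camera('top')['image']
d=cv2.absdiff(a,b).max(2); m=(cv2.blur(d,(3,3))>25).astype(np.uint8)
n,_,st,ce=cv2.connectedComponentsWithStats(m); print([(s[:5].tolist()) for s in st[1:] if s[4]>8])
cv2.imwrite('pics/top1.png',b[140:290,110:450].repeat(2,0).repeat(2,1))
```

```text
(271, 181) [0.86] [ 33.4  30.7  27.5  23.7  19.3  14.5   9.3   3.6  -2.4  -8.7 -15.1 -21.7]
(271, 113) [0.87] [-10.1  -9.5  -8.7  -7.7  -6.4  -5.   -3.3  -1.4   0.6   2.7   5.    7.3]
[[152, 166, 75, 148, 5200], [196, 234, 8, 25, 137], [199, 261, 5, 2, 9], [194, 265, 5, 3, 10], [382, 289, 151, 129, 7927], [104, 297, 109, 123, 7781], [422, 299, 41, 31, 450], [147, 304, 6, 5, 24], [201, 316, 8, 14, 36], [362, 373, 19, 11, 88], [211, 384, 8, 11, 59], [215, 387, 182, 33, 3729], [178, 410, 9, 10, 64], [399, 411, 6, 9, 33]]
```

View pics/top1.png

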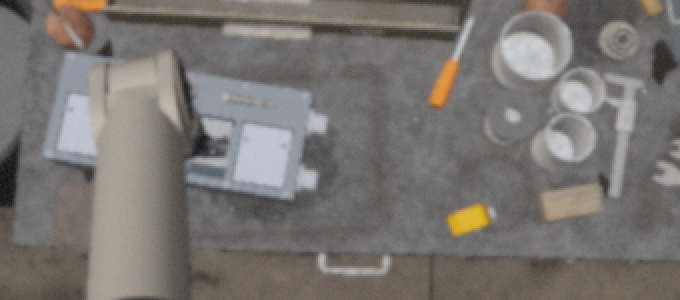

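Both edges give a tilt of about 0.86 rad. The only changes in the top view are the arm and flap c, and the tool hangs free, so I'll hand in.

```bash
python3 -c "
from station import *
o=get_obs();print(o['t'],o['contact_force'],abs(o['joint_vel']).max());print(hand_in())"
```

```text
7.85 [-0.61835525 -0.42067888 -0.5415216 ] 0.006815811675402291
the job is handed in; nothing more can be done
None
```

Flap c, the third from the left, is the free one. I left it open and handed the job in at 7.85 s; the hand-in reports no verdict.

**What I did:** With shut fingers I pressed flap d first. It was blocked, with about 34 N and only around 1 mm of give. Flap c then gave way at about 2 N, so I pushed its front edge down to a tip height of 35 mm and withdrew straight up. Flaps a and b were never touched, because c turned out to be free on the second press.

**Last checks:**
- **Tilt of c:** After the fingers left, the front and back edges in the wrist image gave 0.86 and 0.87 rad (about 49°). That is a little more than the 45° asked for and just under the 0.9 stop. An earlier rough estimate of 0.6–0.7 rad was made before the last 5 mm of push.
- **Other flaps:** In the last wrist view b and d look flush; a is only partly in view and looks flush there.
- **Bystanders:** Comparing the top views showed no change around the things at the right. The bearing and bolt look in place in the wrist view. The arm hid the nut in the last top view and it was only partly in the wrist view, so its place was not measured, though the fingers never came near it.
- **Robot:** At hand-in the tool was about 10 cm above the box, touching nothing, with less than 1 N on each axis.

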